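# Put the honey jars away in the hanging basket

### The arm

A 6-joint arm with a two-finger parallel gripper is mounted at the origin on the work surface. World frame = base frame: x ahead of the robot, y to its left, z up, the work surface at z = 0. Lengths are in m, angles in degrees, forces in N, time in s.
With the tool pointing down it reaches from about 0.4 to 0.825 m from the base axis. Payload 7 kg.
Tool frame: the origin (TCP) lies midway between the tips of the shut fingers; the grasp point (between the pads) lies ctrl.grasp_offset behind it (ctrl.grasp_offset is the distance from the TCP to the grasp point, in m); z points along the fingers, y is the line along which they close (so a half turn about z gives the same grasp; the last joint's range is limited). The gripper opens to 88 mm and grips with 3 to 60 N. Pads are 19 mm wide; open, the fingers measure 130 mm over their backs; the gripper's body (78 mm by 193 mm) begins 47 mm behind the grasp point.
Start: joints at [-52.305, 20.546, 0.682, 0, -70.136, -16.507], TCP at [0.244, -0.629, 0.227] pointing down, gripper open.
Joint ranges: [-176.03, 176.03], [-82.01, 121.73], [-58.28, 71.71], [-173.87, 95.51], [-174.79, -0.11], [-173.66, 173.66]. Speed limits (degrees/s): [136.94, 136.94, 172.46, 180, 180, 180].

### API

Orientations are given as [roll, pitch, yaw] about the fixed x, y, z axes, in that order (R = Rz(yaw) Ry(pitch) Rx(roll)).
In Python, from plant import ctrl gives the robot as it stands. The module is installed in compiled form; this text tells all that it offers.
- The arm moves only by the tool send_rows, never from a script. Its argument "increments" is a list that holds one entry, the list of rows, each a list of 4 numbers: the shift along the world's x, y, z normalised to -1 to 1, where 1 is 0.2 m, then the turn about the world's z normalised to -1 to 1, where 1 is 1.5 rad. In form: [[[x, y, z, roll], ...]]. A call has 1 to 12 rows; each row is the pose to reach, as a shift and turn from the pose commanded when the call began; what a row does not reach only later rows make up. A row lasts 1/8 s, in which the tool goes at most 62.5 mm and 10.7 degrees, less where a joint would pass 70% of its speed; a pose out of reach is approached as far as the arm can. A call with a number of a shift or a turn outside -1 to 1 is refused whole. A call with a gripper value outside its range is refused whole. "jaw" is the opening, from 0 (shut) to 1 (fully open), set as the call begins (left out, the last holds). The fingers move at their own pace and stop on an object; the grip force is fixed at half the most. Time passes only in rows, so rows that repeat a pose let the fingers close. It gives the time, the measured TCP pose, the force, the opening and the grip force at its end, in the units of the state.
- ctrl.get_obs(): the state, without advancing time (a new reading comes with each control period).
- ctrl.snapshot(name): name is "side" or "top"; returns the picture (480x640x3 uint8, red, green, blue); there is no depth.
- ctrl.calibration(name): a dict with "mtx" (3x3 intrinsics, pixels), "eye" and "attitude" of the camera in the world. Camera axes: x right, y up, looking along -z (the intrinsics and any distortion apply to the point x, -y, -z); pixel columns grow to the right and rows downward; lengths in m; the calibration is good to about 2 mm. A picture is of the moment at which its call begins. calibration takes no time and is no camera call.
- ctrl.close_job(): hands the job in; it is judged then, once.
Trained networks look in the newest picture that a camera, given by its name, has taken for a name from the list of things; names that differ only in an ending like _2 or _b are one class to them, and where a whole thing is asked for, a point or a joint stands for the part that bears it (a point fixed in the world has none). Each returns a list of dicts, best first, with "conf" (0 to 1); they miss things now and then, are a little off and sometimes report something else, mostly with a low value. They report only what shows in the picture. A call takes as long as a camera call. They do not tell look-alikes from the thing itself.
- ctrl.trace(thing, camera): "mask" (480x640 bool, what is visible of it) and "bbox" ([left, top, right, bottom] in pixels, round what is visible of it).
- ctrl.spot_point(thing, camera): "pixel" ([row, column] in pixels: a listed point, or the origin of a listed thing).
The state is a dict: "clock": time; "joint_pos": joint angles; "qvel": joint speeds; "tau": joint torques, N m; "tool_pos": TCP position; "orientation": TCP orientation; "force": force on the tool from outside, world axes, zero at the start; "moment": the same for the moment, N m; "opening": finger opening in m; "gripper_force": force on a finger pad.
Only numpy, scipy, OpenCV 4.12 (cv2) and the standard library are available. Lean on these libraries where they do the work, as an engineer would, in place of code of your own. Each camera call takes 0.05 s, during which the arm holds its last target. There are 200 camera calls.

### The job

Lift the white basket up off the hook of its steel stand and stand it on the round cork mat, letting go of it there. Then put both honey jars from the yellow plate upright into the basket, one in each end compartment, and hang the loaded basket back on the hook by its handle bar. Do not drop or tip over anything, and leave the plate and the other things on the counter where they are.

Things in the scene. Friction and masses are not known exactly. Their poses are not given: they have to be found in the camera images.
- stand: Fixed steel hook stand, left or right of the mat. Origin on the counter below the hook seat, z up. Base plate 10 mm thick, x -40 to 150, y +-65 mm. 14 mm round post at x = +135 mm, 205 mm high. From its top an 8 mm round arm runs towards -x in the plane y = 0, sloping down to the seat at x = 0 (16 mm long; arm underside there z = 182 mm), then turns up to the free tip.
- hook_seat (a point): Top surface of the hook's seat, lowest place of the arm, where the basket's bar rests: (0, 0, 190 mm) in the stand. Axes as stand.
- basket: Loose white basket, 250 g, and brass bail. Origin: centre of underside, z up. Tray 200 (x) x 74 (y) x 35 mm high, walls and floor 4 mm; two 4 mm dividers make three equal compartments of 61 x 66 mm, centred at x = -65, 0, +65 mm. Bail in the plane x = 0: 8 mm legs at y = +-40 mm, level 8 mm bar along y. Starts on the hook, axes as the stand's, underside at 82 mm.
- bar (a point): Middle of the bar's underside, (0, 0, 108 mm) in the basket, axes as basket. Loaded, the jar tops are 34 mm below this, so the hook's arm passes between jars and bar with the bar held about 18 mm above the seat.
- hook_tip (a point): Centre of the hook's free rounded end (8 mm thick), (-30, 0, 196 mm) in the stand; its top is 10 mm above the seat. A bar comes off by rising more than 10 mm, then moving along the stand's -x more than 40 mm; it goes on in reverse.
- grip (a point): Centre of the wooden grip block on the bar's middle, (0, 0, 128 mm) in the basket: 16 (x) x 30 (y) x 28 mm high, z = 114 to 142 mm. Pinch it from above along the basket's y, at z about 136 mm. Over the end compartments there is room for a gripper's body beside this block.
- jar_a: Loose closed honey jar, upright cylinder 46 mm diameter, 70 mm high (amber glass, white screw lid on the top 14 mm), about 160 g. Origin: centre of its underside; z up. Stands on the yellow plate, its centre 72 mm from the other jar's.
- jar_b: The second honey jar, the same as jar_a.
- mat: Fixed round cork mat, 210 mm diameter, 4 mm thick, between the stand and the plate. Origin: centre of its underside, on the counter.
- plate: Loose yellow melamine plate, 200 mm diameter, 18 mm high at the rim, its inner floor 5 mm above the counter; both jars stand on it at the start, 36 mm either side of its centre. Origin: centre of its underside. To be left where it is.
- pump: Bystander: brushed-steel pump dispenser, 68 mm diameter, 182 mm tall, spout towards its -x. Origin: centre of its underside.
- bowl: Bystander: empty white porcelain bowl, 150 mm diameter, 60 mm high. Origin: centre of its underside.
- dipper: Bystander: wooden honey dipper 150 mm long, 26 mm thick, lying along its x axis on the robot's side of the mat. Origin: under its middle.
- lid: Bystander: green hard silicone lid lying upside down near the far edge, 124 mm diameter, 12 mm high. Origin: centre of its underside.
Mind the look-alikes: they are no part of the job. What is shaped like the basket but blue is not meant. What is shaped like the jar_b but blue is not meant.

How it is judged (in metres and radians):
On the way, in this order (a step that is already met when the one before it is completed fails the run):
1. the basket is lifted clear of the hook (distance between bar and hook_seat above 0.06 m), for 0.1 s.
2. the basket stands on the cork mat, level and let go (horizontal distance between basket and mat below 0.06 m and height (world z) of basket below 0.012 m and angle between basket's own z axis and vertical below 0.1 rad and contact force between the fingers and basket below 0.1 N and linear speed of basket below 0.05 m/s), for 0.2 s.
3. both jars stand upright in the end compartments of the basket, let go, while it stands on the mat (all of step 2 and x of jar_a in the frame of basket between -0.09 and 0.09 m and (x of jar_a in the frame of basket below -0.045 m or x of jar_a in the frame of basket above 0.045 m) and y of jar_a in the frame of basket between -0.03 and 0.03 m and z of jar_a in the frame of basket between -0.004 and 0.015 m and angle between the z axis of each of jar_a, jar_b and the z axis of basket, either way round below 0.2 rad and contact force between the fingers and jar_a below 0.1 N and x of jar_b in the frame of basket between -0.09 and 0.09 m and (x of jar_b in the frame of basket below -0.045 m or x of jar_b in the frame of basket above 0.045 m) and y of jar_b in the frame of basket between -0.03 and 0.03 m and z of jar_b in the frame of basket between -0.004 and 0.015 m and contact force between the fingers and jar_b below 0.1 N), for 0.2 s.
At the end, for the whole second after the job is handed in: The basket hangs by its bar on the hook (bar within 20 mm of the seat, tilted less than 0.3 rad, nearly still, under 0.08 m/s) with one jar standing upright on the floor of each end compartment, and the plate, pump, bowl, dipper and lid within 40 mm of where they began (distance between bar and hook_seat below 0.02 m and height (world z) of basket above 0.06 m and angle between basket's own z axis and vertical below 0.3 rad and linear speed of basket below 0.08 m/s and x of jar_a in the frame of basket between -0.09 and 0.09 m and (x of jar_a in the frame of basket below -0.045 m or x of jar_a in the frame of basket above 0.045 m) and y of jar_a in the frame of basket between -0.03 and 0.03 m and z of jar_a in the frame of basket between -0.004 and 0.015 m and angle between the z axis of each of jar_a, jar_b and the z axis of basket, either way round below 0.2 rad and contact force between the fingers and jar_a below 0.1 N and x of jar_b in the frame of basket between -0.09 and 0.09 m and (x of jar_b in the frame of basket below -0.045 m or x of jar_b in the frame of basket above 0.045 m) and y of jar_b in the frame of basket between -0.03 and 0.03 m and z of jar_b in the frame of basket between -0.004 and 0.015 m and contact force between the fingers and jar_b below 0.1 N and distance of each of pump, bowl, dipper, lid, plate from where it was at the start of the episode below 0.04 m); the robot touches nothing.
It fails at once if the plate, pump, bowl, dipper or lid is moved by more than 40 mm (distance of any of pump, bowl, dipper, lid, plate from where it was at the start of the episode above 0.04 m).
It fails at once if a jar or the basket is tipped over (more than 0.8 rad) (angle between any of jar_a, jar_b, basket's own z axis and vertical above 0.8 rad).
It fails at once if a jar or the basket is dropped: it moves faster than 0.8 m/s while nothing is held ((linear speed of jar_a above 0.8 m/s and contact force between the fingers and jar_a below 0.05 N and contact force between the fingers and basket below 0.05 N) or (linear speed of jar_b above 0.8 m/s and contact force between the fingers and jar_b below 0.05 N and contact force between the fingers and basket below 0.05 N) or (linear speed of basket above 0.8 m/s and contact force between each of the fingers, the fingers and basket below 0.05 N)).
It also fails if it takes over 72 s, if anything falls off the work surface, if the arm or the gripper's body presses on something with over 40 N, if the wrist force passes 120 N, or if a joint passes its speed limit or range.

## Working session

There is one attempt and no reset: what is moved stays moved. The work goes in short steps, Python scripts to look and compute and a tool call to move; the robot and the scene stay as the last step left them, time stands still between calls to the robot, and variables do not carry over. Pictures are saved under pics/ and viewed, at most 10 in all, crops included, and the job is handed in when it is done.

Besides the shell and the picture viewer there is one more tool, called after "Request:" as name([rows], argument=value, ...), one row to a line, values as JSON. send_rows: Moves the arm, as the interface text tells. Its arguments: {"type":"object","properties":{"increments":{"type":"array"},"jaw":{"type":"number"}},"required":["increments"]}

```bash
mkdir -p pics; cat > h.py <<'E'
import numpy as np, cv2
from plant import ctrl
def cal(n):
    c=ctrl.calibration(n); return np.array(c["mtx"]),np.array(c["eye"]),c["attitude"]
def att(a):
    a=np.array(a,float)
    if a.shape==(3,3): return a
    from scipy.spatial.transform import Rotation as R
    return R.from_euler('xyz',a,degrees=True).as_matrix()
def ray(n,row,col):
    K,e,a=cal(n); d=np.linalg.solve(K,[col,row,1.]); return e,att(a)@np.array([d[0],-d[1],-d[2]])
def on_z(n,px,z):
    e,d=ray(n,*px); return e+d*(z-e[2])/d[2]
def proj(n,p):
    K,e,a=cal(n); q=att(a).T@(np.array(p)-e); q=K@np.array([q[0],-q[1],-q[2]]); return q[1]/q[2],q[0]/q[2]
def tri(p1,p2,n1="top",n2="side"):
    A=np.zeros((3,3));b=np.zeros(3)
    for n,p in((n1,p1),(n2,p2)):
        e,d=ray(n,*p);d=d/np.linalg.norm(d);M=np.eye(3)-np.outer(d,d);A+=M;b+=M@e
    return np.linalg.solve(A,b)
E
python3 - <<'E'
from h import *
np.set_printoptions(precision=3,suppress=True)
print(ctrl.get_obs(),ctrl.grasp_offset)
for n in("top","side"):
    print(ctrl.calibration(n))
    im=ctrl.snapshot(n); cv2.imwrite(f"pics/{n}0.png",im[:,:,::-1])
    for t in "hook_seat hook_tip bar grip basket jar_a mat plate stand pump bowl dipper lid".split():
        print(n,t,[(np.round(d["pixel"],1).tolist(),round(d["conf"],2)) for d in ctrl.spot_point(t,n)])
E
```

```text
{'clock': 0.0, 'joint_pos': array([-52.305,  20.591,   0.635,  -0.02 , -70.135, -16.506]), 'qvel': array([ 0.099, -0.076, -0.033,  0.038, -0.009,  0.031]), 'tau': array([ -0.   , -58.271,  29.304,   6.997,   0.007,  -0.   ]), 'tool_pos': array([ 0.244, -0.629,  0.226]), 'orientation': array([ 179.908,   -0.007, -158.818]), 'force': array([0.803, 0.056, 0.232]), 'moment': array([-0.011,  0.004, -0.013]), 'gripper_force': 0.0, 'opening': 0.08750854139983412} 0.0188
{'mtx': array([[496.153,   0.   , 320.407],
       [  0.   , 496.153, 240.808],
       [  0.   ,   0.   ,   1.   ]]), 'eye': array([0.446, 0.018, 1.449]), 'attitude': array([  5.655,  -0.569, -88.788])}
top hook_seat [([266.9, 190.0], 0.67)]
top hook_tip [([279.1, 186.1], 0.69), ([264.4, 189.2], 0.39)]
top bar [([267.7, 193.3], 0.97), ([308.6, 123.0], 0.69)]
top grip [([310.7, 119.6], 0.64)]
top basket [([272.6, 199.8], 0.76), ([306.5, 138.1], 0.66), ([265.9, 188.1], 0.21)]
top jar_a [([294.7, 432.8], 0.75), ([292.5, 415.1], 0.67), ([301.4, 493.3], 0.56)]
top mat [([252.1, 329.9], 0.92)]
top plate [([294.1, 426.7], 0.69), ([
[... 446 characters left out ...]
de hook_seat [([174.8, 278.2], 0.94), ([196.1, 279.1], 0.2)]
side hook_tip [([171.5, 266.7], 0.8)]
side bar [([157.1, 246.2], 0.91), ([170.4, 277.2], 0.9), ([330.2, 386.4], 0.72), ([374.4, 272.2], 0.4)]
side grip [([151.9, 246.9], 0.9), ([170.4, 274.9], 0.72), ([328.7, 383.1], 0.67), ([199.3, 278.9], 0.36)]
side basket [([184.0, 252.1], 0.95), ([196.7, 279.4], 0.88)]
side jar_a [([435.6, 268.1], 0.95), ([385.2, 270.1], 0.78), ([361.4, 272.3], 0.55)]
side mat [([290.8, 309.3], 0.59)]
side plate [([374.5, 271.9], 0.7)]
side stand [([216.7, 279.1], 0.65)]
side pump [([282.8, 372.1], 0.7)]
side bowl [([328.8, 381.2], 0.74)]
side dipper []
side lid [([242.8, 365.1], 0.79), ([170.3, 278.8], 0.38)]
```

View pics/top0.png

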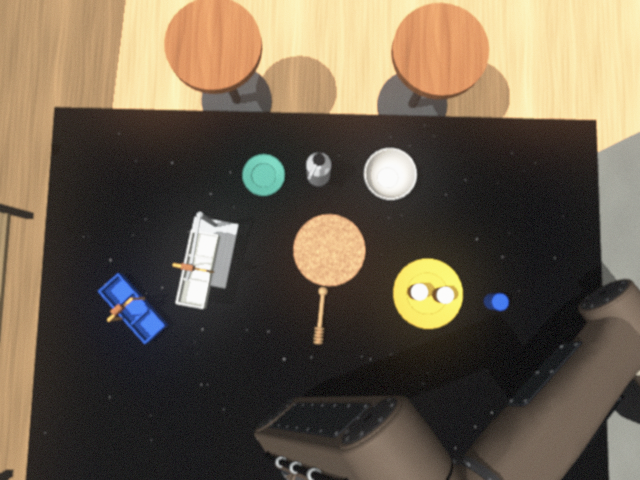

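View pics/side0.png

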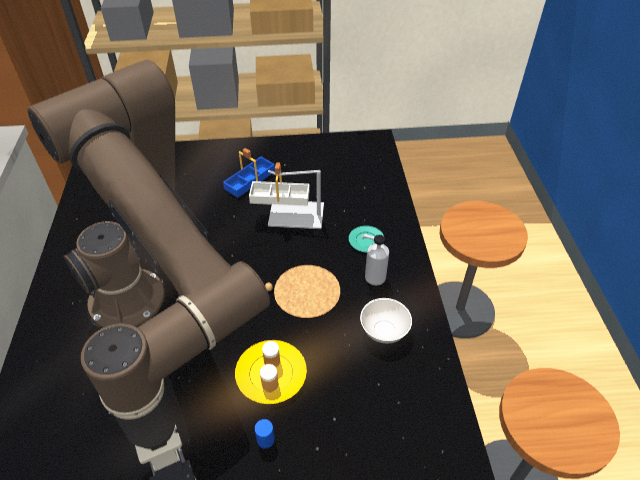

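Top view: the white basket on its stand is at about (195,265), the blue one at (130,308). The mat is at (329,250), the plate at (428,293) and its jars at (419,292) and (445,295). The blue jar at (497,301) is the look-alike. In the side view the hook is near (278,175) and the post near (320,200).

```bash
python3 - <<'E'
from h import *
np.set_printoptions(precision=3,suppress=True)
t=cv2.imread("pics/top0.png");s=cv2.imread("pics/side0.png")
a=cv2.resize(t[195:320,165:255],None,fx=4.4,fy=4.4,interpolation=3)[:560,:400]; b=cv2.resize(s[140:240,235:335],None,fx=4,fy=4,interpolation=3)
o=np.zeros((560,800,3),np.uint8);o[:a.shape[0],:a.shape[1]]=a;o[:400,400:800]=b
cv2.imwrite("pics/crop.png",o)
print("seat",tri((266.9,190),(174.8,278.2)),"tip",tri((279.1,186.1),(171.5,266.7)))
print("bar",tri((267.7,193.3),(170.4,277.2)),on_z("top",(266.9,190),.19),on_z("side",(174.8,278.2),.19))
for th,z,n in(("mat",.004,"top"),("mat",.004,"side"),("plate",.018,"top"),("plate",.018,"side"),("lid",.012,"top"),("bowl",.06,"top"),("dipper",.013,"top"),("jar_a",0.075,"top"),("jar_a",0.075,"side"),("basket",.117,"top"),("pump",.09,"top")):
    for d in ctrl.trace(th,n):
        m=d["mask"].astype(np.uint8); c=max(cv2.findContours(m,0,2)[0],key=cv2.contourArea)
        if len(c)<5: continue
        P=np.array([on_z(n,(q[0][1],q[0][0]),z)[:2] for q in c],np.float32)
        r=cv2.minAreaRect(P*1000)
        e=cv2.fitEllipse(c)
        print(th,n,round(d["conf"],2),d["bbox"],"rect",np.round(r[0]),np.round(r[1]),round(r[2],1),"ell",on_z(n,(e[0][1],e[0][0]),z))
# white lids by colour in top / side
for n,im,box in(("top",t,(255,330,390,466)),("side",s,(335,410,230,310))):
    r0,r1,c0,c1=box; h=cv2.cvtColor(im[r0:r1,c0:c1],cv2.COLOR_BGR2HSV); m=((h[...,1]<60)&(h[...,2]>170)).astype(np.uint8)
    k,l,st,ce=cv2.connectedComponentsWithStats(m)
    for i in range(1,k):
        if st[i,4]>40: print(n,st[i],ce[i]+[c0,r0],on_z(n,(ce[i][1]+r0,ce[i][0]+c0),.075))
E
```

```text
seat [0.497 0.34  0.176] tip [0.462 0.345 0.189]
bar [0.494 0.324 0.209] [0.498 0.337 0.19 ] [0.496 0.324 0.19 ]
mat top 0.7 [395.3, 257.4, 460.2, 327.2] rect [ 445. -308.] [196. 198.] 1.2 ell [ 0.445 -0.307  0.004]
mat top 0.55 [292.8, 214.3, 364.3, 285.8] rect [566. -18.] [207. 205.] 46.0 ell [ 0.565 -0.019  0.004]
mat side 0.58 [276.1, 268.0, 338.9, 318.2] rect [562. -24.] [207. 205.] 34.3 ell [ 0.563 -0.028  0.004]
mat side 0.51 [263.1, 344.3, 279.6, 371.0] rect [ 444. -251.] [43. 80.] 8.8 ell [ 0.444 -0.25   0.004]
plate top 0.67 [396.2, 258.9, 462.4, 327.7] rect [ 445. -305.] [194. 196.] 1.2 ell [ 0.444 -0.304  0.018]
plate side 0.96 [234.8, 342.9, 306.9, 403.0] rect [ 443. -307.] [196. 197.] 40.5 ell [ 0.446 -0.311  0.018]
lid top 0.29 [187.0, 212.0, 235.3, 286.6] rect [557. 323.] [128. 204.] 83.5 ell [0.567 0.318 0.012]
bowl top 0.86 [363.4, 148.7, 414.0, 199.2] rect [ 785. -186.] [149. 140.] 0.7 ell [ 0.784 -0.187  0.06 ]
dipper top 0.8 [319.5, 291.7, 330.5, 341.4] rect [377.   1.] [ 24. 158.] 86.1 ell [0.382 0.001 0.013]
jar_a top 0.84 [487.9, 294.2, 507.3, 310.2] rect [ 42
[... 547 characters left out ...]
l [ 0.448 -0.291  0.075]
basket top 0.69 [171.0, 232.6, 219.8, 306.1] rect [499. 347.] [110. 201.] 81.1 ell [0.493 0.336 0.117]
basket top 0.6 [100.5, 271.2, 165.3, 339.9] rect [380. 511.] [196. 107.] 45.9 ell [0.385 0.503 0.117]
pump top 0.67 [403.3, 284.1, 429.2, 299.8] rect [ 449. -259.] [43. 55.] 1.2 ell [ 0.449 -0.26   0.09 ]
pump top 0.66 [308.6, 153.1, 331.7, 184.9] rect [784.  17.] [94. 64.] 1.1 ell [0.784 0.017 0.09 ]
top [ 21  29  17  17 235] [418.94  291.596] [ 0.448 -0.267  0.075]
top [ 47  32  17  17 238] [444.857 294.756] [ 0.441 -0.339  0.075]
side [ 32   6  17  17 211] [270.194 348.796] [ 0.447 -0.274  0.075]
side [ 30  29  17  17 228] [268.11  371.851] [ 0.439 -0.344  0.075]
```

View pics/crop.png

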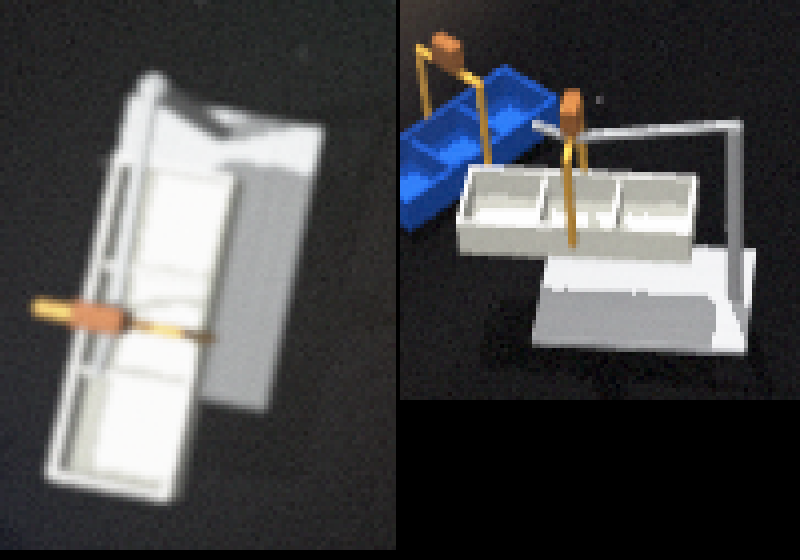

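Crop: the basket hangs level with its long axis a few degrees off world x, the post on the far (+x) side, and the grip at crop (97,318). I'll fit the stand and basket poses to the corners.

```bash
python3 - <<'E'
from h import *
from scipy.optimize import least_squares
np.set_printoptions(precision=4,suppress=True)
S=[("top",268,408,-40,-65,10),("top",323,126,150,-65,10),("top",152,80,135,0,207),("side",534,346,-40,-65,5),("side",747,352,150,-65,5),("side",740,124,135,0,207),("side",756,250,150,65,10)]
B=[("top",45,480,-100,37,117),("top",178,497,-100,-37,115),("top",238,172,100,-37,117),("top",112,152,100,37,117),("top",97,317,0,0,222),
("side",465,166,-100,37,117),("side",697,176,100,37,117),("side",458,228,-100,-37,117),("side",692,235,100,-37,117),("side",571,113,0,0,210)]
def px(n,u,v):
    return ((v+.5)/4.4-.5+195,(u+.5)/4.4-.5+165) if n=="top" else ((v+.5)/4-.5+140,(u-400+.5)/4-.5+235)
def W(p,X):
    c,s=np.cos(p[2]),np.sin(p[2]); x,y,z=np.array(X)/1000; return [p[0]+c*x-s*y,p[1]+s*x+c*y,z]
def fit(L):
    f=lambda p:np.concatenate([np.subtract(proj(n,W(p,X)),px(n,u,v)) for n,u,v,*X in L])
    r=least_squares(f,[.5,.32,0],loss="soft_l1"); print(r.x[:2],np.degrees(r.x[2])); print(f(r.x).reshape(-1,2).round(1).tolist())
fit(S);fit(B);fit(S+B)
E
```

```text
[0.4973 0.335 ] -8.659924161703078
[[0.1, 0.3], [-0.2, 0.2], [1.2, 0.5], [-1.0, -0.0], [-0.1, 0.9], [-0.5, -0.6], [-0.9, 0.9]]
[0.4962 0.3352] -7.917048976515282
[[-0.1, 2.1], [0.5, -0.5], [0.5, -0.9], [0.7, 0.7], [0.2, 0.8], [0.0, 1.1], [-0.7, 0.4], [-1.3, -0.1], [-1.1, 0.2], [-0.0, 0.6]]
[0.4965 0.3348] -8.281919213772449
[[0.2, 0.5], [-0.1, -0.1], [1.4, 0.2], [-0.9, -0.1], [-0.2, 0.8], [-0.6, -0.8], [-1.1, 0.6], [-0.3, 2.0], [0.4, -0.6], [0.5, -0.5], [0.6, 1.1], [0.1, 1.0], [-0.0, 1.3], [-0.5, 0.6], [-1.3, -0.0], [-0.9, 0.2], [0.0, 0.6]]
```

Request:
send_rows([
  [[0.25, 0.25, 0.2, 0], [0.5, 0.5, 0.45, 0], [0.75, 0.75, 0.45, 0], [1, 1, 0.45, 0], [1, 1, 0.45, 0]],
], jaw=1)

```text
clock: 2.58
tool_pos: [0.4453, -0.4277, 0.3173]
orientation: [-180.0, 0.0, -158.8]
force: [0.4, -0.7, -0.3]
opening: 0.0876
gripper_force: 0.0
```

Request:
send_rows([
  [[0.2, 0.25, 0, 0], [0.4, 0.5, 0, 0], [0.6, 0.75, 0, 0], [0.75, 1, 0, 0], [0.75, 1, 0, 0]],
])

```text
clock: 3.2
tool_pos: [0.5959, -0.2257, 0.3159]
orientation: [180.0, -0.0, -158.5]
force: [-0.3, -1.3, -0.3]
opening: 0.0874
gripper_force: 0.0
```

Request:
send_rows([
  [[0, 0.25, 0, 0], [0, 0.5, 0, 0], [0, 0.75, 0, 0], [0, 1, 0, 0], [0, 1, 0, 0]],
])

```text
clock: 3.82
tool_pos: [0.5938, -0.027, 0.3168]
orientation: [180.0, 0.0, -158.6]
force: [0.9, -0.4, 1.0]
opening: 0.0878
gripper_force: 0.0
```

Request:
send_rows([
  [[-0.05, 0.25, 0, -0.1], [-0.1, 0.5, 0, -0.2], [-0.2, 0.75, 0, -0.3], [-0.25, 1, 0, -0.342], [-0.25, 1, 0, -0.342]],
])

```text
clock: 4.45
tool_pos: [0.5435, 0.1724, 0.3166]
orientation: [180.0, 0.0, 171.9]
force: [0.7, -0.1, 0.7]
opening: 0.0874
gripper_force: 0.0
```

Request:
send_rows([
  [[-0.06, 0.2, 0, 0], [-0.12, 0.4, 0, 0], [-0.18, 0.6, 0, 0], [-0.24, 0.8, 0, 0], [-0.24, 0.82, 0, 0], [-0.24, 0.82, 0, 0], [-0.24, 0.82, 0, 0]],
])

```text
clock: 5.32
tool_pos: [0.4965, 0.3333, 0.3167]
orientation: [-180.0, 0.0, 171.7]
force: [0.3, 0.3, -0.6]
opening: 0.0876
gripper_force: 0.0
```

```bash
python3 - <<'E'
from h import *
np.set_printoptions(precision=4,suppress=True)
o=ctrl.get_obs();print(o["clock"],o["tool_pos"],o["orientation"],o["joint_pos"])
for n in("top","side"):
    im=ctrl.snapshot(n); cv2.imwrite(f"pics/{n}1.png",im[:,:,::-1])
    print(n,[(d["pixel"],d["conf"]) for d in ctrl.spot_point("grip",n)])
s=cv2.imread("pics/side1.png");t=cv2.imread("pics/top1.png")
o=np.hstack([cv2.resize(t[190:320,150:250],(400,520),interpolation=3),cv2.resize(s[110:240,225:325],(400,520),interpolation=3)]);cv2.imwrite("pics/c1.png",o)
E
```

```text
5.325 [0.4965 0.3333 0.3167] [-179.9965    0.0093  171.72  ] [  52.5864   10.7898   -1.0375    0.0101  -78.1713 -150.8686]
top [([310.8, 118.7], 0.68), ([175.2, 263.4], 0.6)]
side [([150.5, 247.1], 0.95), ([168.2, 276.3], 0.87)]
```

View pics/c1.png

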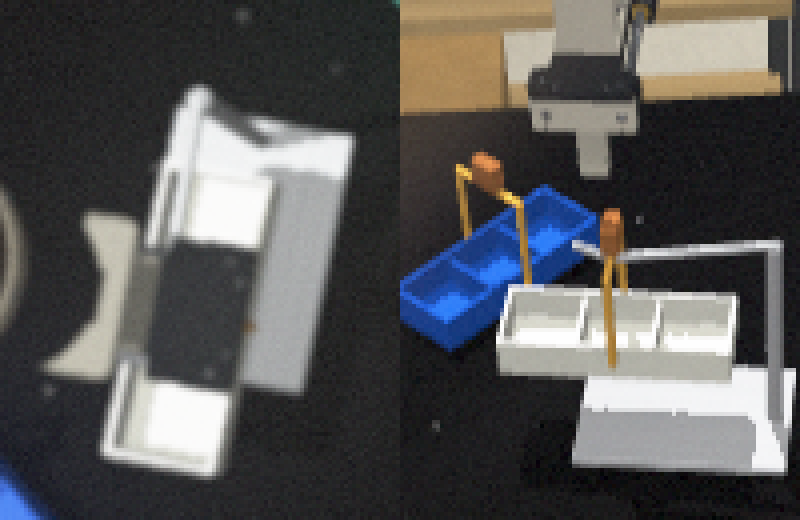

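The gripper is above the grip block (side crop (612,230)), aligned with the bail's direction. Going down and pinching.

Request:
send_rows([
  [[0, 0, -0.15, 0], [0, 0, -0.3, 0], [0, 0, -0.4, 0], [0, 0, -0.5, 0], [0, 0, -0.55, 0], [0, 0, -0.58, 0], [0, 0, -0.58, 0], [0, 0, -0.58, 0]],
])

```text
clock: 6.52
tool_pos: [0.4962, 0.3349, 0.2013]
orientation: [179.9, 0.0, 171.8]
force: [-0.9, -0.0, -0.1]
opening: 0.0876
gripper_force: 0.0
```

Request:
send_rows([
  [[0, 0, 0, 0], [0, 0, 0, 0], [0, 0, 0, 0], [0, 0, 0, 0], [0, 0, 0, 0], [0, 0, 0, 0]],
], jaw=0)

```text
clock: 7.28
tool_pos: [0.4962, 0.3352, 0.2008]
orientation: [179.9, 0.0, 171.8]
force: [-0.2, 2.6, 2.2]
opening: 0.0332
gripper_force: 1.1
```

Request:
send_rows([
  [[0, 0, 0, 0], [0, 0, 0, 0], [0, 0, 0, 0], [0, 0, 0, 0], [0, 0, 0.03, 0], [0, 0, 0.06, 0], [0, 0, 0.09, 0], [0, 0, 0.12, 0], [0, 0, 0.12, 0]],
])

```text
clock: 8.4
tool_pos: [0.4961, 0.3349, 0.2252]
orientation: [179.9, 0.0, 171.8]
force: [0.4, -0.6, -3.0]
opening: 0.0298
gripper_force: 29.7
```

Request:
send_rows([
  [[-0.08, 0.01, 0, 0], [-0.18, 0.025, 0, 0], [-0.28, 0.04, 0, 0], [-0.36, 0.05, 0, 0], [-0.4, 0.057, 0, 0], [-0.4, 0.057, 0, 0]],
])

```text
clock: 9.15
tool_pos: [0.4154, 0.3464, 0.2249]
orientation: [180.0, 0.0, 171.9]
force: [0.6, -0.3, -2.2]
opening: 0.0297
gripper_force: 29.7
```

Request:
send_rows([
  [[0, -0.1, 0, 0], [0, -0.25, 0, 0], [0, -0.4, 0, 0], [0, -0.55, 0, 0], [0, -0.7, 0, 0], [0, -0.85, 0, 0], [0, -1, 0, 0]],
])

```text
clock: 10.02
tool_pos: [0.4155, 0.1432, 0.2248]
orientation: [180.0, 0.0, 171.7]
force: [0.1, -0.7, -1.8]
opening: 0.0298
gripper_force: 29.7
```

Request:
send_rows([
  [[0.1, -0.12, 0, 0], [0.22, -0.27, 0, 0], [0.34, -0.42, 0, 0], [0.46, -0.57, 0, 0], [0.58, -0.7, 0, 0], [0.67, -0.8, 0, 0], [0.71, -0.84, 0, 0], [0.71, -0.84, 0, 0]],
])

```text
clock: 11.02
tool_pos: [0.5574, -0.0232, 0.2244]
orientation: [-180.0, -0.0, 171.7]
force: [-1.3, 1.0, -3.5]
opening: 0.0299
gripper_force: 29.8
```

```bash
python3 - <<'E'
from h import *
np.set_printoptions(precision=4,suppress=True)
o=ctrl.get_obs();print(o["clock"],o["tool_pos"],o["orientation"],o["opening"],o["joint_pos"])
a=[]
for n,b in(("top",(170,330,240,400)),("side",(170,330,230,390))):
    im=ctrl.snapshot(n)[:,:,::-1]; a.append(cv2.resize(im[b[0]:b[1],b[2]:b[3]],(400,400),interpolation=3))
cv2.imwrite("pics/c2.png",np.hstack(a))
E
```

```text
11.025 [ 0.5574 -0.0232  0.2244] [-179.9992   -0.0254  171.6787] 0.029874230811140334 [  17.7189    9.6591  -14.4505   -0.0114  -65.9136 -116.0356]
```

View pics/c2.png

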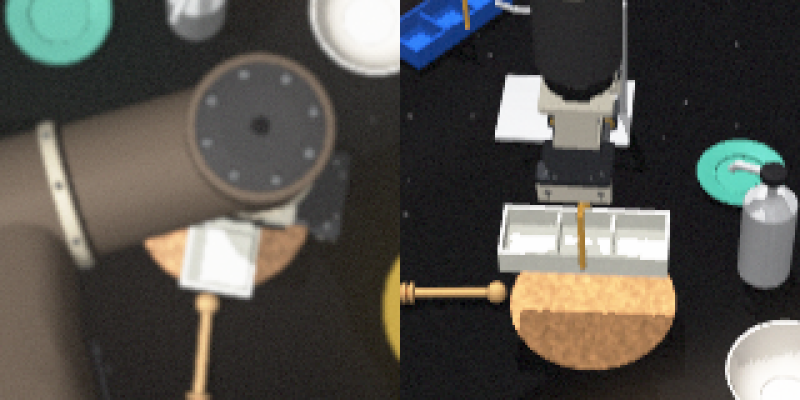

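```bash
python3 - <<'E'
from h import *
np.set_printoptions(precision=4,suppress=True)
print("pump",on_z("side",(282.8,372.1),0),on_z("top",(174.3,317.4),0))
print("spout tip",on_z("side",(170+168/2.5,230+333/2.5),.17))
t=cv2.imread("pics/top0.png");h=cv2.cvtColor(t,cv2.COLOR_BGR2HSV)
print("dipper end",on_z("top",(287.5,323),.013),on_z("top",(291.7,323),.02))
E
```

```text
pump [ 0.7726 -0.0077 -0.    ] [0.7886 0.0201 0.    ]
spout tip [0.7402 0.0336 0.17  ]
dipper end [ 0.4537 -0.0032  0.013 ] [ 0.4417 -0.0034  0.02  ]
```

The basket is level over the mat, but its near end would come down close to the dipper's tip (x≈0.455). I'll shift it 17 mm in +x before lowering.

Request:
send_rows([
  [[0.05, 0, 0, 0], [0.085, 0, -0.1, 0], [0.085, 0, -0.2, 0], [0.085, 0, -0.3, 0], [0.085, 0, -0.38, 0], [0.085, 0, -0.44, 0], [0.085, 0, -0.47, 0], [0.085, 0, -0.485, 0], [0.085, 0, -0.495, 0], [0.085, 0, -0.503, 0], [0.085, 0, -0.507, 0], [0.085, 0, -0.507, 0]],
])

```text
clock: 12.62
tool_pos: [0.5752, -0.0217, 0.1246]
orientation: [180.0, 0.1, 171.8]
force: [-4.3, 2.4, 5.5]
opening: 0.0297
gripper_force: 29.8
```

Request:
send_rows([
  [[0, 0, 0.005, 0], [0, 0, 0.01, 0], [0, 0, 0.01, 0], [0, 0, 0.01, 0], [0, 0, 0.01, 0], [0, 0, 0.01, 0], [0, 0, 0.1, 0], [0, 0, 0.25, 0], [0, 0, 0.4, 0], [0, 0, 0.5, 0], [0, 0, 0.5, 0]],
], jaw=1)

```text
clock: 14.0
tool_pos: [0.5758, -0.0218, 0.2249]
orientation: [179.9, 0.2, 171.8]
force: [-0.7, -0.3, 0.6]
opening: 0.0877
gripper_force: 0.0
```

Request:
send_rows([
  [[-0.08, -0.15, 0, 0.1], [-0.16, -0.3, 0, 0.22], [-0.24, -0.45, 0, 0.34], [-0.32, -0.6, 0, 0.46], [-0.4, -0.75, 0, 0.58], [-0.5, -0.9, 0, 0.7], [-0.5, -0.9, 0, 0.7]],
])

```text
clock: 14.88
tool_pos: [0.4733, -0.2033, 0.2222]
orientation: [179.9, -0.0, -128.1]
force: [1.5, 0.8, -0.8]
opening: 0.0876
gripper_force: 0.0
```

Request:
send_rows([
  [[-0.05, -0.1, 0, 0.1], [-0.1, -0.2, 0, 0.22], [-0.138, -0.3, 0, 0.34], [-0.138, -0.344, -0.05, 0.347], [-0.138, -0.344, -0.05, 0.347], [-0.138, -0.344, -0.05, 0.347]],
])

```text
clock: 15.62
tool_pos: [0.4475, -0.2703, 0.2127]
orientation: [180.0, 0.0, -98.3]
force: [0.2, -0.1, 0.3]
opening: 0.0876
gripper_force: 0.0
```

```bash
python3 - <<'E'
from h import *
np.set_printoptions(precision=4,suppress=True)
o=ctrl.get_obs();print(o["clock"],o["tool_pos"],o["orientation"],o["opening"],o["joint_pos"])
a=[]
for n,b in(("top",(180,340,260,480)),("side",(225,425,220,395))):
    im=ctrl.snapshot(n)[:,:,::-1]; cv2.imwrite(f"pics/{n}3.png",im); a.append(cv2.resize(im[b[0]:b[1],b[2]:b[3]],(400,290) if n=="top" else (400,457),interpolation=3))
o=np.zeros((457,800,3),np.uint8);o[:290,:400]=a[0];o[:,400:]=a[1];cv2.imwrite("pics/c3.png",o)
for th in("basket","bar","grip"):
  for n in("top","side"): print(th,n,[(np.round(d["pixel"],1).tolist(),round(d["conf"],2)) for d in ctrl.spot_point(th,n)])
E
```

```text
15.625 [ 0.4475 -0.2703  0.2127] [179.9526   0.0045 -98.3429] 0.08764180730913008 [ -9.6079   6.782  -19.5164  -0.0038 -63.7491   1.2668]
basket top [([250.2, 327.7], 0.92), ([305.4, 135.5], 0.8), ([316.8, 323.5], 0.57)]
basket side [([289.3, 310.1], 0.76), ([180.0, 249.1], 0.61)]
bar top [([310.9, 121.1], 0.85), ([240.8, 332.6], 0.61)]
bar side [([264.2, 311.6], 0.67), ([278.5, 372.6], 0.53)]
grip top [([241.9, 330.1], 0.91), ([312.5, 119.7], 0.91)]
grip side [([266.0, 310.9], 0.95)]
```

View pics/c3.png

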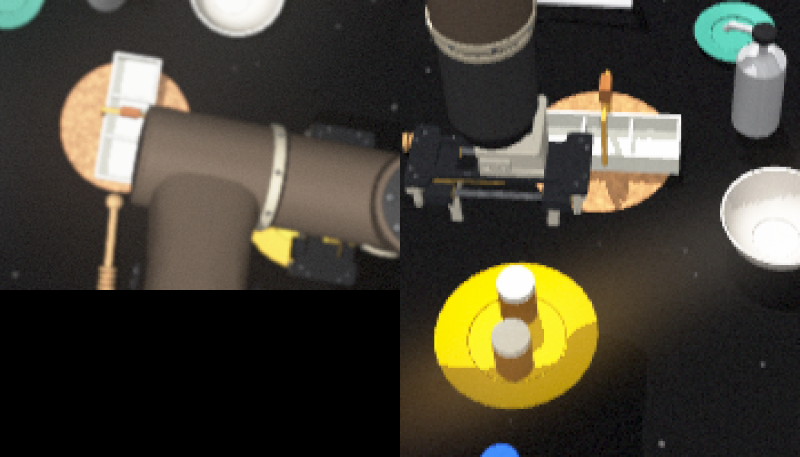

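The basket stands on the mat (grip near crop (605,85)), and both jars are upright on the plate below the gripper. Lowering on jar A and gripping it.

Request:
send_rows([
  [[0, 0, -0.15, 0], [0, 0, -0.35, 0], [0, 0, -0.55, 0], [0, 0, -0.7, 0], [0, 0, -0.8, 0], [0, 0, -0.84, 0], [0, 0, -0.858, 0], [0, 0, -0.858, 0], [0, 0, -0.858, 0]],
])

```text
clock: 17.15
tool_pos: [0.4479, -0.2709, 0.0424]
orientation: [-179.9, -0.0, -98.2]
force: [0.8, -0.5, -0.5]
opening: 0.0878
gripper_force: 0.0
```

Request:
send_rows([
  [[0, 0, 0, 0], [0, 0, 0, 0], [0, 0, 0, 0], [0, 0, 0, 0], [0, 0, 0, 0], [0, 0, 0, 0], [0, 0, 0, 0], [0, 0, 0, 0]],
], jaw=0)

```text
clock: 18.15
tool_pos: [0.4473, -0.2707, 0.0415]
orientation: [180.0, 0.0, -98.2]
force: [-0.1, -0.6, 0.4]
opening: 0.0453
gripper_force: 30.0
```

```bash
python3 - <<'E'
from h import *
np.set_printoptions(precision=4,suppress=True)
o=ctrl.get_obs();print(o["clock"],o["tool_pos"],o["orientation"],o["opening"],o["gripper_force"])
print("grip",tri((241.9,330.1),(266,310.9)),on_z("top",(241.9,330.1),.14),on_z("side",(266,310.9),.13))
# white pixel tray fit, side+top
for n,b in(("top",(195,260,300,332)),("side",(265,305,280,345))):
    im=cv2.imread(f"pics/{n}3.png"); 
    h=cv2.cvtColor(im,cv2.COLOR_BGR2HSV); m=((h[...,1]<50)&(h[...,2]>120)).astype(np.uint8); k=np.zeros_like(m);k[b[0]:b[1],b[2]:b[3]]=1;m*=k
    ys,xs=np.nonzero(m); c=np.stack([xs,ys],1)
    for q in (c[np.argmin(ys)],c[np.argmax(xs)],c[np.argmin(xs)],c[np.argmax(ys)],c[np.argmin(xs-ys)],c[np.argmax(xs-ys)],c[np.argmin(xs+ys)],c[np.argmax(xs+ys)]): print(n,q,on_z(n,(q[1],q[0]),.039)[:2])
E
```

```text
18.15 [ 0.4473 -0.2707  0.0415] [179.997    0.0014 -98.2236] 0.04528390302441599 29.99965712428093
grip [ 0.5771 -0.0184  0.1136] [ 0.5738 -0.0177  0.14  ] [ 0.577  -0.0324  0.13  ]
top [323 208] [0.6811 0.0018]
top [331 209] [ 0.6787 -0.0212]
top [315 254] [0.5481 0.0219]
top [315 259] [0.5338 0.0216]
top [315 259] [0.5338 0.0216]
top [331 209] [ 0.6787 -0.0212]
top [323 208] [0.6811 0.0018]
top [331 259] [ 0.5348 -0.024 ]
side [281 267] [0.4865 0.05  ]
side [342 275] [0.676  0.0004]
side [280 272] [0.4825 0.0295]
side [280 302] [ 0.4782 -0.0887]
side [280 302] [ 0.4782 -0.0887]
side [342 275] [0.676  0.0004]
side [281 267] [0.4865 0.05  ]
side [341 300] [ 0.662  -0.0968]
```

Request:
send_rows([
  [[0, 0, 0.05, 0], [0, 0, 0.15, 0], [0, 0, 0.3, 0], [0, 0, 0.45, 0], [0, 0, 0.5, 0]],
])

```text
clock: 18.77
tool_pos: [0.4482, -0.271, 0.1438]
orientation: [-179.8, -0.0, -98.2]
force: [0.5, -0.3, -1.2]
opening: 0.0453
gripper_force: 30.0
```

Request:
send_rows([
  [[0.06, 0.06, 0, -0.06], [0.14, 0.15, 0, -0.15], [0.22, 0.25, 0, -0.25], [0.3, 0.35, 0, -0.35], [0.38, 0.45, 0, -0.45], [0.45, 0.53, 0, -0.53], [0.5, 0.6, 0, -0.6]],
])

```text
clock: 19.65
tool_pos: [0.5473, -0.15, 0.1407]
orientation: [179.9, -0.1, -150.0]
force: [-0.2, 0.6, -1.6]
opening: 0.0453
gripper_force: 30.0
```

Request:
send_rows([
  [[0.08, 0.1, 0, -0.08], [0.16, 0.2, 0, -0.16], [0.24, 0.3, 0, -0.24], [0.32, 0.4, 0, -0.32], [0.4, 0.5, 0, -0.4], [0.445, 0.57, 0, -0.44], [0.4625, 0.597, 0, -0.447], [0.4625, 0.597, 0, -0.447], [0.4625, 0.597, 0, -0.447]],
])

```text
clock: 20.78
tool_pos: [0.6393, -0.0319, 0.1414]
orientation: [-180.0, -0.0, 171.8]
force: [0.2, -1.2, -1.3]
opening: 0.0453
gripper_force: 30.0
```

```bash
python3 - <<'E'
from h import *
np.set_printoptions(precision=4,suppress=True)
o=ctrl.get_obs();print(o["clock"],o["tool_pos"],o["orientation"],o["opening"],o["force"])
a=[]
for n,b in(("top",(170,310,250,420)),("side",(210,330,240,400))):
    im=ctrl.snapshot(n)[:,:,::-1]; cv2.imwrite(f"pics/{n}4.png",im); a.append(cv2.resize(im[b[0]:b[1],b[2]:b[3]],(400,int(400*(b[1]-b[0])/(b[3]-b[2]))),interpolation=3))
o=np.zeros((400,800,3),np.uint8)
for i in(0,1):o[:a[i].shape[0],400*i:400*i+400]=a[i]
cv2.imwrite("pics/c4.png",o)
print("side expected jar bottom front",proj("side",[.6398,-.0313,.105]),"compartment",proj("side",[.6398,-.0313,.039]))
E
```

```text
20.775 [ 0.6393 -0.0319  0.1414] [-179.9936   -0.0299  171.8158] 0.04525956484872299 [ 0.2466 -1.1938 -1.3177]
side expected jar bottom front (np.float64(269.78612698550234), np.float64(331.8124832775426)) compartment (np.float64(283.61981052067205), np.float64(331.5158645615931))
```

View pics/c4.png

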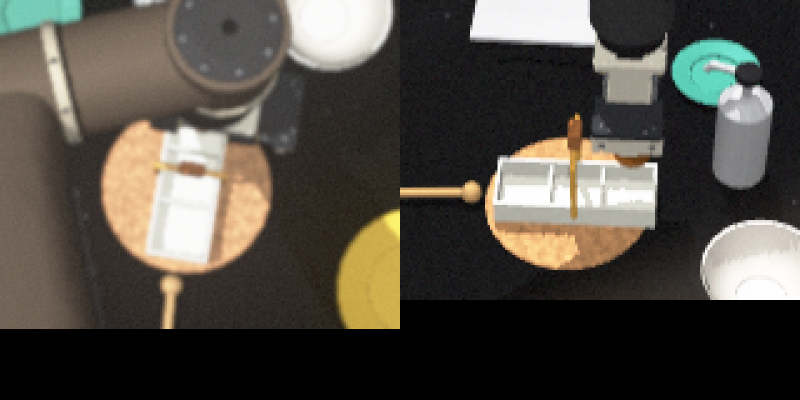

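Jar A hangs over the far end compartment, at pane (633,158) against a compartment centre of about 629. Lowering it.

Request:
send_rows([
  [[-0.008, 0, -0.1, 0], [-0.008, 0, -0.2, 0], [-0.008, 0, -0.28, 0], [-0.008, 0, -0.35, 0], [-0.008, 0, -0.4, 0], [-0.008, 0, -0.44, 0], [-0.008, 0, -0.46, 0], [-0.008, 0, -0.475, 0], [-0.008, 0, -0.483, 0], [-0.008, 0, -0.487, 0], [-0.008, 0, -0.487, 0]],
])

```text
clock: 22.25
tool_pos: [0.6384, -0.0313, 0.0446]
orientation: [180.0, 0.0, 171.8]
force: [-0.5, -0.6, 0.8]
opening: 0.0457
gripper_force: 30.0
```

Request:
send_rows([
  [[0, 0, 0, 0], [0, 0, 0, 0], [0, 0, 0, 0], [0, 0, 0, 0], [0, 0, 0, 0], [0, 0, 0, 0], [0, 0, 0.1, 0], [0, 0, 0.25, 0], [0, 0, 0.4, 0], [0, 0, 0.5, 0], [0, 0, 0.5, 0]],
], jaw=1)

```text
clock: 23.62
tool_pos: [0.6393, -0.0312, 0.1461]
orientation: [179.9, 0.2, 171.8]
force: [-0.2, 0.7, -0.5]
opening: 0.0876
gripper_force: 0.0
```

Request:
send_rows([
  [[-0.08, -0.1, 0, 0.08], [-0.17, -0.25, 0, 0.19], [-0.26, -0.4, 0, 0.3], [-0.35, -0.55, 0, 0.41], [-0.44, -0.7, 0, 0.52], [-0.52, -0.82, 0, 0.62], [-0.58, -0.9, 0, 0.7], [-0.58, -0.9, 0, 0.7]],
])

```text
clock: 24.62
tool_pos: [0.5209, -0.2121, 0.1433]
orientation: [179.9, -0.0, -128.1]
force: [-1.3, 0.6, 0.2]
opening: 0.0878
gripper_force: 0.0
```

Request:
send_rows([
  [[-0.1, -0.15, 0, 0.1], [-0.2, -0.3, 0, 0.2], [-0.3, -0.45, 0, 0.3], [-0.37, -0.58, 0, 0.347], [-0.41, -0.65, 0, 0.347], [-0.41, -0.651, 0, 0.347], [-0.41, -0.651, 0, 0.347]],
])

```text
clock: 25.5
tool_pos: [0.4407, -0.341, 0.1439]
orientation: [180.0, 0.0, -98.3]
force: [0.7, 0.5, 0.2]
opening: 0.0877
gripper_force: 0.0
```

```bash
python3 - <<'E'
from h import *
np.set_printoptions(precision=4,suppress=True)
o=ctrl.get_obs();print(o["clock"],o["tool_pos"],o["orientation"],o["opening"],o["joint_pos"])
a=[]
for n,b in(("top",(170,310,250,420)),("side",(230,410,230,400))):
    im=ctrl.snapshot(n)[:,:,::-1]; cv2.imwrite(f"pics/{n}5.png",im); a.append(cv2.resize(im[b[0]:b[1],b[2]:b[3]],(400,int(400*(b[1]-b[0])/(b[3]-b[2]))),interpolation=3))
o=np.zeros((430,800,3),np.uint8)
for i in(0,1):o[:a[i].shape[0],400*i:400*i+400]=a[i]
cv2.imwrite("pics/c5.png",o)
print("jar in far comp: lid centre predicted side",proj("side",[.6384,-.0313,.078]),"top",proj("top",[.6384,-.0313,.078]))
E
```

```text
25.5 [ 0.4407 -0.341   0.1439] [179.9875   0.0067 -98.2788] 0.08774826106029299 [-17.6077  13.5185 -20.8543  -0.0055 -55.6406   9.332 ]
jar in far comp: lid centre predicted side (np.float64(275.5721316283284), np.float64(331.2309981674839)) top (np.float64(221.10227193448083), np.float64(334.77640291392817))
```

View pics/c5.png

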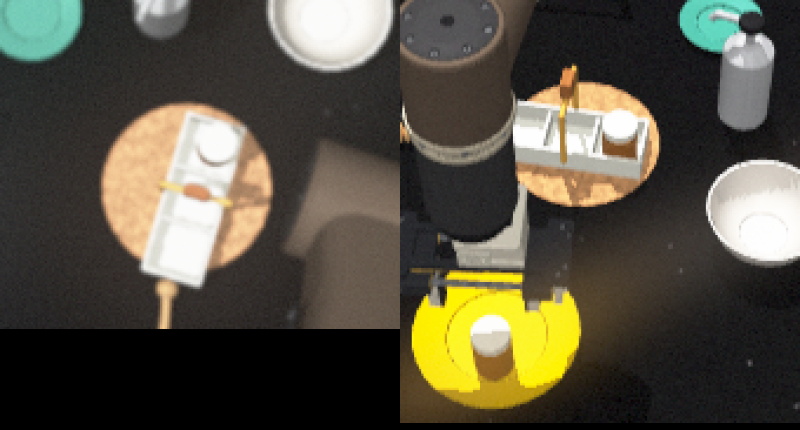

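The basket with jar A is upright on the mat but has yawed since (top-crop left edge from (187,112) to (142,270)). I'll re-fit its pose before placing the second jar.

```bash
cat > fit.py <<'E'
from h import *
from scipy.optimize import least_squares
# segment tray in top by brightness inside mat area, using the outline rectangle at z=.039
def fitb(name, roi, thr=150):
    im=cv2.imread(name); h=cv2.cvtColor(im,cv2.COLOR_BGR2HSV)
    m=((h[...,1]<45)&(h[...,2]>thr)).astype(np.uint8); k=np.zeros_like(m); k[roi[0]:roi[1],roi[2]:roi[3]]=1; m*=k
    m=cv2.morphologyEx(m,cv2.MORPH_CLOSE,np.ones((5,5),np.uint8))
    c=max(cv2.findContours(m,0,2)[0],key=cv2.contourArea)
    P=np.array([on_z("top",(q[0][1],q[0][0]),.036)[:2] for q in c],np.float32)*1000
    return cv2.minAreaRect(P)
E
python3 - <<'E'
from fit import *
np.set_printoptions(precision=4,suppress=True)
for f in("pics/top3.png","pics/top5.png"): 
  for t in(120,150,180): print(f,fitb(f,(190,300,290,365),t))
C=[("top",187,112,100,37,39),("top",245,127,100,-37,39),("top",205,288,-100,-37,37),("top",142,270,-100,37,39),("top",197,190,0,0,142),
("side",570,82,0,0,128),("side",649,118,100,37,39),("side",641,160,100,-37,39)]
def px(n,u,v):
    s=400/170; o=(170,250) if n=="top" else (230,230-400/s); return ((v+.5)/s-.5+o[0],(u+.5)/s-.5+o[1])
def W(p,X):
    c,s=np.cos(p[2]),np.sin(p[2]); x,y,z=np.array(X)/1000; return [p[0]+c*x-s*y,p[1]+s*x+c*y,z+.004]
f=lambda p:np.concatenate([np.subtract(proj(n,W(p,X)),px(n,u,v)) for n,u,v,*X in C])
r=least_squares(f,[.57,-.02,-.2],loss="soft_l1");print(r.x,np.degrees(r.x[2]));print(f(r.x).reshape(-1,2).round(1).tolist())
j=on_z("top",px("top",216,140),.078),on_z("side",px("side",621,126),.078);print("jarA lid",j)
for q in j:
  d=q[:2]-r.x[:2];c,s=np.cos(r.x[2]),np.sin(r.x[2]);print("in basket",c*d[0]+s*d[1],-s*d[0]+c*d[1])
print("comp -65:",W(r.x,[-65,0,0]),"comp +65",W(r.x,[65,0,0]))
print(ctrl.get_obs()["clock"])
E
```

```text
pics/top3.png ((576.48974609375, -20.2510986328125), (79.51055145263672, 204.57371520996094), 81.73431396484375)
pics/top3.png ((576.0238037109375, -20.226593017578125), (79.44170379638672, 203.6170654296875), 81.78748321533203)
pics/top3.png ((575.2518920898438, -20.5709228515625), (76.54082489013672, 202.18746948242188), 81.78748321533203)
pics/top5.png ((548.9071655273438, -26.81073760986328), (78.54277038574219, 206.76046752929688), 74.49602508544922)
pics/top5.png ((548.9619750976562, -26.39609146118164), (76.79750061035156, 202.95704650878906), 74.88624572753906)
pics/top5.png ((548.9619750976562, -26.39609146118164), (76.79750061035156, 202.95704650878906), 74.88624572753906)
[ 0.5489 -0.0277 -0.2482] -14.221790682157124
[[-0.3, 0.0], [0.1, 0.3], [-0.5, -1.1], [0.1, 0.4], [0.7, 0.4], [0.4, -0.6], [-1.1, 0.4], [-0.2, 0.3]]
jarA lid (array([ 0.616 , -0.0505,  0.078 ]), array([ 0.6127, -0.0592,  0.078 ]))
in basket 0.07069300926198685 -0.005532148028625488
in basket 0.06959557799060653 -0.014852808638665095
comp -65: [np.float64(0.48586411384852385), np.float64(-0.011779508190629999), np.float64(0.004)] comp +65 [np.float64(0.6118798718581397), np.float64(-0.043717396869469356), np.float64(0.004)]
25.6
```

The basket was dragged about 27 mm: the fingertips passed the grip block 3 mm too low. It's still level on the mat, now at (0.549, -0.027) with yaw about -14.5°. I'll continue with the new pose and a higher carry.

Request:
send_rows([
  [[0, 0, -0.12, 0], [0, 0, -0.25, 0], [0, 0, -0.38, 0], [0, 0, -0.47, 0], [0, 0, -0.5, 0], [0, 0, -0.515, 0], [0, 0, -0.515, 0], [0, 0, -0.515, 0]],
])

```text
clock: 26.6
tool_pos: [0.4407, -0.3417, 0.0419]
orientation: [-179.9, -0.0, -98.2]
force: [-0.3, -0.2, -0.0]
opening: 0.0877
gripper_force: 0.0
```

Request:
send_rows([
  [[0, 0, 0, 0], [0, 0, 0, 0], [0, 0, 0, 0], [0, 0, 0, 0], [0, 0, 0, 0], [0, 0, 0, 0], [0, 0, 0, 0], [0, 0, 0, 0]],
], jaw=0)

```text
clock: 27.6
tool_pos: [0.4402, -0.3416, 0.0412]
orientation: [180.0, 0.0, -98.2]
force: [-0.6, 0.3, -0.2]
opening: 0.0454
gripper_force: 30.0
```

Request:
send_rows([
  [[0, 0, 0.05, 0], [0, 0, 0.2, 0], [0, 0, 0.4, 0], [0, 0, 0.6, 0], [0, 0, 0.75, 0], [0, 0, 0.8, 0], [0, 0, 0.8, 0]],
])

```text
clock: 28.48
tool_pos: [0.4402, -0.3414, 0.2013]
orientation: [-180.0, 0.0, -98.2]
force: [-0.1, -0.1, -2.0]
opening: 0.0457
gripper_force: 30.0
```

Request:
send_rows([
  [[0.02, 0.08, 0, -0.08], [0.04, 0.2, 0, -0.19], [0.07, 0.34, 0, -0.3], [0.09, 0.48, 0, -0.4], [0.11, 0.62, 0, -0.5], [0.13, 0.74, 0, -0.6], [0.13, 0.8, 0, -0.65], [0.13, 0.8, 0, -0.65]],
])

```text
clock: 29.48
tool_pos: [0.4655, -0.1808, 0.1997]
orientation: [179.9, -0.1, -154.0]
force: [0.8, -0.3, -2.2]
opening: 0.0454
gripper_force: 30.0
```

Request:
send_rows([
  [[0.02, 0.1, 0, -0.08], [0.04, 0.25, 0, -0.18], [0.06, 0.4, 0, -0.28], [0.08, 0.55, 0, -0.38], [0.096, 0.7, 0, -0.45], [0.096, 0.81, 0, -0.47], [0.096, 0.846, 0, -0.47], [0.096, 0.846, 0, -0.47], [0.096, 0.846, 0, -0.47]],
])

```text
clock: 30.6
tool_pos: [0.4853, -0.0131, 0.2009]
orientation: [-180.0, -0.0, 165.5]
force: [1.0, 0.4, -1.6]
opening: 0.0454
gripper_force: 30.0
```

```bash
python3 - <<'E'
from h import *
np.set_printoptions(precision=4,suppress=True)
o=ctrl.get_obs();print(o["clock"],o["tool_pos"],o["orientation"],o["opening"],o["force"])
a=[]
for n,b in(("top",(170,330,250,420)),("side",(200,340,240,410))):
    im=ctrl.snapshot(n)[:,:,::-1]; cv2.imwrite(f"pics/{n}6.png",im); a.append(cv2.resize(im[b[0]:b[1],b[2]:b[3]],(400,int(400*(b[1]-b[0])/(b[3]-b[2]))),interpolation=3))
o=np.zeros((400,800,3),np.uint8)
for i in(0,1):o[:a[i].shape[0],400*i:400*i+400]=a[i][:400]
cv2.imwrite("pics/c6.png",o)
p=o
t=ctrl.get_obs()["tool_pos"]; print("jar bottom exp side",proj("side",t-[0,0,.0365]),"comp",proj("side",[.4859,-.0118,.039]))
for th in("basket","grip","dipper"):
  for n in("top","side"):print(th,n,[(np.round(d["pixel"],1).tolist(),round(d["conf"],2)) for d in ctrl.spot_point(th,n)])
E
```

```text
30.6 [ 0.4853 -0.0131  0.2009] [-179.978    -0.0272  165.529 ] 0.04541782806718568 [ 1.0253  0.3704 -1.6114]
jar bottom exp side (np.float64(255.38109155475712), np.float64(279.1377297434806)) comp (np.float64(282.05481537770925), np.float64(281.568773600551))
basket top [([305.9, 136.2], 0.69)]
basket side [([292.8, 302.1], 0.83), ([179.3, 255.1], 0.67)]
grip top [([307.3, 120.6], 0.94)]
grip side [([268.0, 300.9], 0.82), ([153.0, 245.0], 0.82)]
dipper top [([317.1, 323.9], 0.7)]
dipper side []
```

View pics/c6.png

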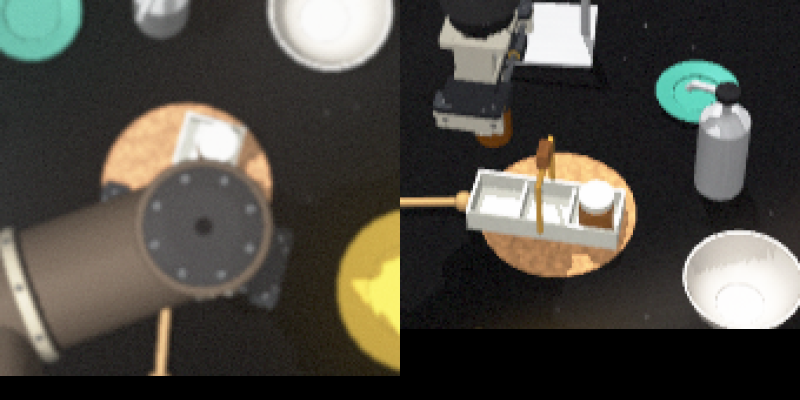

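Jar B hangs over the near compartment, at pane (493,140) against a compartment centre of about (501,196), matching the prediction. The basket touches the dipper tip but is level. Lowering.

Request:
send_rows([
  [[0.01, 0, -0.15, 0], [0.01, 0, -0.3, 0], [0.01, 0, -0.45, 0], [0.01, 0, -0.55, 0], [0.01, 0, -0.63, 0], [0.01, 0, -0.69, 0], [0.01, 0, -0.73, 0], [0.01, 0, -0.755, 0], [0.01, 0, -0.77, 0], [0.01, 0, -0.78, 0], [0.01, 0, -0.785, 0], [0.01, 0, -0.785, 0]],
])

```text
clock: 32.5
tool_pos: [0.4875, -0.0123, 0.0443]
orientation: [180.0, 0.0, 165.5]
force: [-0.8, -0.0, -2.1]
opening: 0.0456
gripper_force: 30.0
```

Request:
send_rows([
  [[0, 0, -0.005, 0], [0, 0, -0.008, 0], [0, 0, -0.008, 0]],
])

```text
clock: 32.88
tool_pos: [0.4877, -0.0123, 0.044]
orientation: [180.0, 0.1, 165.6]
force: [-6.2, 1.7, 16.6]
opening: 0.0453
gripper_force: 30.0
```

Request:
send_rows([
  [[0, 0, 0, 0], [0, 0, 0, 0], [0, 0, 0, 0], [0, 0, 0, 0], [0, 0, 0, 0], [0, 0, 0, 0], [0, 0, 0.1, 0], [0, 0, 0.25, 0], [0, 0, 0.45, 0], [0, 0, 0.7, 0], [0, 0, 0.9, 0], [0, 0, 0.9, 0]],
], jaw=1)

```text
clock: 34.38
tool_pos: [0.4892, -0.012, 0.226]
orientation: [179.8, 0.3, 165.5]
force: [-0.2, 0.7, -0.7]
opening: 0.0874
gripper_force: 0.0
```

Request:
send_rows([
  [[0, -0.25, 0, 0], [0, -0.5, 0, 0], [0, -0.75, 0, 0], [0, -1, 0, 0], [0, -1, 0, 0], [0, -1, 0, 0]],
])

```text
clock: 35.12
tool_pos: [0.4869, -0.2123, 0.2216]
orientation: [180.0, -0.1, 165.5]
force: [-0.8, 1.0, -0.2]
opening: 0.0877
gripper_force: 0.0
```

```bash
python3 - <<'E'
from fit import *
np.set_printoptions(precision=4,suppress=True)
o=ctrl.get_obs();print(o["clock"],o["tool_pos"],o["orientation"],o["opening"],o["force"])
a=[]
for n,b in(("top",(180,330,270,400)),("side",(230,350,250,370))):
    im=ctrl.snapshot(n)[:,:,::-1]; cv2.imwrite(f"pics/{n}7.png",im); a.append(cv2.resize(im[b[0]:b[1],b[2]:b[3]],(400,int(400*(b[1]-b[0])/(b[3]-b[2]))),interpolation=3))
o=np.zeros((462,800,3),np.uint8)
for i in(0,1):o[:a[i].shape[0],400*i:400*i+400]=a[i][:462]
cv2.imwrite("pics/c7.png",o)
for t in(120,150,180):print(fitb("pics/top7.png",(190,310,290,365),t))
for th in("grip",):
  for n in("top","side"):print(th,n,[(np.round(d["pixel"],1).tolist(),round(d["conf"],2)) for d in ctrl.spot_point(th,n)])
E
```

```text
35.125 [ 0.4869 -0.2123  0.2216] [179.9991  -0.0924 165.4563] 0.08773534290710301 [-0.7613  1.0168 -0.1947]
((624.7227172851562, -46.43336486816406), (76.9413833618164, 47.75432205200195), 76.53032684326172)
((625.31005859375, -46.55516815185547), (76.09829711914062, 44.95301818847656), 75.19275665283203)
((625.4174194335938, -46.14910125732422), (75.25825500488281, 44.95301818847656), 75.19275665283203)
grip top [([309.8, 117.7], 0.7)]
grip side [([266.7, 300.2], 0.92), ([154.1, 245.9], 0.85)]
```

View pics/c7.png

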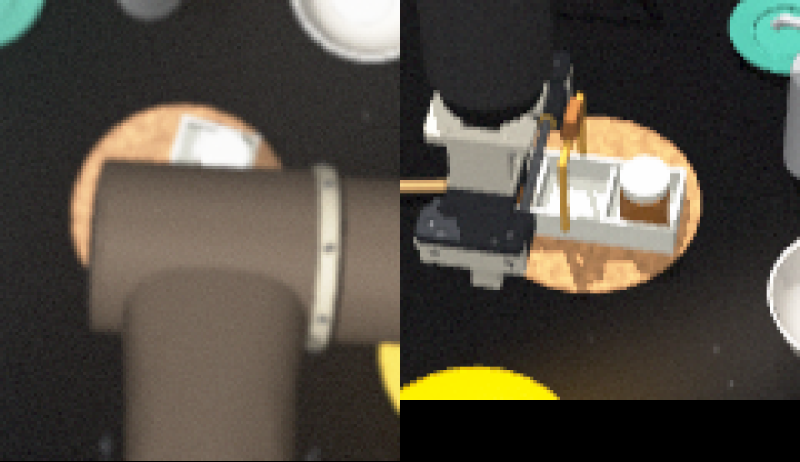

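Ten pictures viewed, so the rest is numeric. The far jar is seated, at pane (645,185). I'll move the arm aside to measure the basket's pose.

Request:
send_rows([
  [[-0.05, -0.25, 0, 0], [-0.1, -0.5, 0, 0], [-0.15, -0.7, 0, 0], [-0.15, -0.7, 0, 0], [-0.15, -0.7, 0, 0]],
])

```text
clock: 35.95
tool_pos: [0.4576, -0.3517, 0.2225]
orientation: [180.0, -0.0, 165.5]
force: [-0.3, 0.9, 0.3]
opening: 0.0876
gripper_force: 0.0
```

```bash
python3 - <<'E'
from fit import *
np.set_printoptions(precision=4,suppress=True)
o=ctrl.get_obs();print(o["clock"],o["tool_pos"],o["orientation"])
P={}
for n in("top","side"):
    im=ctrl.snapshot(n)[:,:,::-1]; cv2.imwrite(f"pics/{n}8.png",im)
    for th in("grip","bar","basket","jar_a","dipper"):
        print(th,n,[(np.round(d["pixel"],1).tolist(),round(d["conf"],2)) for d in ctrl.spot_point(th,n)])
    for d in ctrl.trace("jar_a",n)+ctrl.trace("dipper",n): print(n,d["bbox"],round(d["conf"],2))
for t in(120,150,180):print(fitb("pics/top8.png",(190,310,290,365),t))
# orange grip blob
for n,b in(("top",(200,290,290,365)),("side",(225,300,270,340))):
    im=cv2.imread(f"pics/{n}8.png");h=cv2.cvtColor(im,cv2.COLOR_BGR2HSV)
    r=h[b[0]:b[1],b[2]:b[3]]; m=((r[...,0]<14)&(r[...,1]>110)).astype(np.uint8);k,l,s,c=cv2.connectedComponentsWithStats(m)
    for i in range(1,k):
        if s[i,4]>15: print(n,"orange",s[i],c[i]+[b[2],b[0]])
E
```

```text
35.95 [ 0.4576 -0.3517  0.2225] [179.9892  -0.0035 165.5418]
grip top [([312.3, 118.3], 0.9), ([251.7, 331.4], 0.66), ([173.9, 314.5], 0.21)]
bar top [([252.3, 339.1], 0.82), ([309.2, 126.4], 0.79)]
basket top [([258.5, 328.9], 0.91), ([305.8, 133.9], 0.71)]
jar_a top [([232.2, 341.2], 0.81), ([273.0, 325.1], 0.8)]
dipper top [([235.6, 339.6], 0.72), ([318.2, 321.9], 0.53)]
top [331.4, 224.0, 353.0, 241.7] 0.77
top [317.4, 266.8, 337.9, 280.1] 0.73
top [313.3, 290.2, 329.0, 343.7] 0.59
top [241.6, 154.9, 281.5, 194.3] 0.44
grip side [([267.7, 299.9], 0.74)]
bar side [([269.5, 301.6], 0.65)]
basket side [([295.3, 301.4], 0.76), ([180.7, 252.8], 0.56), ([242.0, 364.9], 0.49)]
jar_a side [([435.6, 263.5], 0.97), ([296.6, 324.8], 0.56), ([290.0, 283.3], 0.43)]
dipper side [([290.1, 244.0], 0.63)]
side [314.6, 277.3, 332.4, 296.4] 0.85
side [253.3, 416.6, 275.0, 450.1] 0.61
side [284.5, 272.5, 288.3, 287.4] 0.49
side [219.6, 283.4, 243.2, 288.0] 0.54
side [233.7, 343.0, 305.1, 401.3] 0.53
((548.7972412109375, -25.9237060546875), (77.5883560180664, 206.3862762451172), 75.39812469482422)
((548.9701538085938, -26.365673065185547), (76.73448944091797, 202.95704650878906), 74.88624572753906)
((549.0382080078125, -26.113750457763672), (76.21257019042969, 202.95704650878906), 74.88624572753906)
top orange [39 49 10  6 40] [333.325 251.4  ]
side orange [28 33  6 14 51] [300.5882 265.1373]
```

Request:
send_rows([
  [[0.07, 0.25, 0, 0], [0.14, 0.5, 0, 0], [0.21, 0.75, 0, 0], [0.26, 0.95, 0, 0], [0.26, 0.95, 0, 0]],
])

```text
clock: 37.38
tool_pos: [0.5101, -0.1602, 0.2228]
orientation: [180.0, 0.0, 165.7]
force: [0.2, -0.5, -0.3]
opening: 0.0874
gripper_force: 0.0
```

Request:
send_rows([
  [[0.07, 0.25, 0, 0], [0.14, 0.45, 0, 0], [0.18, 0.6, 0, 0], [0.195, 0.67, 0, 0], [0.195, 0.671, 0, 0], [0.195, 0.671, 0, 0], [0.195, 0.671, 0, 0]],
])

```text
clock: 38.25
tool_pos: [0.5482, -0.0291, 0.2226]
orientation: [-180.0, 0.0, 165.5]
force: [-0.4, -0.2, -1.2]
opening: 0.0876
gripper_force: 0.0
```

Request:
send_rows([
  [[0, 0, -0.1, 0], [0, 0, -0.2, 0], [0, 0, -0.3, 0], [0, 0, -0.4, 0], [0, 0, -0.46, 0], [0, 0, -0.485, 0], [0, 0, -0.495, 0], [0, 0, -0.495, 0]],
])

```text
clock: 39.25
tool_pos: [0.5488, -0.0281, 0.1241]
orientation: [180.0, 0.0, 165.5]
force: [-0.8, 0.6, -0.1]
opening: 0.0875
gripper_force: 0.0
```

Request:
send_rows([
  [[0, 0, 0, 0], [0, 0, 0, 0], [0, 0, 0, 0], [0, 0, 0, 0], [0, 0, 0, 0], [0, 0, 0, 0], [0, 0, 0, 0], [0, 0, 0, 0], [0, 0, 0, 0], [0, 0, 0, 0]],
], jaw=0)

```text
clock: 40.5
tool_pos: [0.5485, -0.0281, 0.1235]
orientation: [180.0, 0.0, 165.5]
force: [1.1, 0.6, -1.7]
opening: 0.0302
gripper_force: 29.9
```

Request:
send_rows([
  [[0, 0, 0.02, 0], [0, 0, 0.05, 0], [0, 0, 0.1, 0], [0, 0, 0.18, 0], [0, 0, 0.28, 0], [0, 0, 0.38, 0], [0, 0, 0.46, 0], [0, 0, 0.5, 0], [0, 0, 0.5, 0], [0, 0, 0.5, 0]],
])

```text
clock: 41.75
tool_pos: [0.5479, -0.0282, 0.2228]
orientation: [-180.0, -0.1, 165.5]
force: [0.8, 0.1, -5.9]
opening: 0.0302
gripper_force: 29.9
```

```bash
python3 - <<'E'
from fit import *
np.set_printoptions(precision=4,suppress=True)
o=ctrl.get_obs();print(o["clock"],o["tool_pos"],o["orientation"],o["force"],o["moment"])
n="side"; ctrl.snapshot(n)
for th in("grip","basket","jar_a"):
        print(th,n,[(np.round(d["pixel"],1).tolist(),round(d["conf"],2)) for d in ctrl.spot_point(th,n)])
for d in ctrl.trace("jar_a",n): print(n,d["bbox"],round(d["conf"],2))
t=o["tool_pos"];a=np.radians(-14.5);b=t-[0,0,.1201]
for x in(-65,65): print("lid exp",proj("side",b+[x/1e3*np.cos(a),x/1e3*np.sin(a),.074]))
E
```

```text
41.75 [ 0.5479 -0.0282  0.2228] [-179.9769   -0.0796  165.5118] [ 0.8083  0.0533 -5.9474] [-0.0301 -0.0917  0.0311]
grip side [([153.2, 243.6], 0.7), ([246.5, 301.5], 0.57)]
basket side [([270.2, 302.8], 0.7), ([182.8, 251.4], 0.67)]
jar_a side [([271.5, 281.8], 0.77), ([436.9, 262.2], 0.73), ([276.6, 320.1], 0.57)]
side [254.8, 419.1, 274.2, 448.8] 0.82
side [314.3, 256.6, 331.6, 277.3] 0.57
lid exp (np.float64(252.32712847127982), np.float64(278.7631051557377))
lid exp (np.float64(257.83090275176625), np.float64(322.64060737301173))
```

Request:
send_rows([
  [[-0.04, 0.06, 0, 0], [-0.12, 0.18, 0, 0.01], [-0.22, 0.33, 0, 0.02], [-0.32, 0.48, 0, 0.03], [-0.42, 0.63, 0, 0.04], [-0.51, 0.77, 0, 0.055], [-0.57, 0.87, 0, 0.07], [-0.6, 0.91, 0, 0.073], [-0.6, 0.91, 0, 0.073]],
])

```text
clock: 43.12
tool_pos: [0.428, 0.1542, 0.2237]
orientation: [180.0, 0.0, 171.9]
force: [-1.2, 1.1, -5.7]
opening: 0.0297
gripper_force: 30.0
```

Request:
send_rows([
  [[-0.02, 0.06, 0, 0], [-0.06, 0.18, 0, 0], [-0.1, 0.33, 0, 0], [-0.15, 0.48, 0, 0], [-0.2, 0.63, 0, 0], [-0.25, 0.77, 0, 0], [-0.28, 0.9, -0.01, 0], [-0.3, 0.97, -0.015, 0], [-0.305, 1, -0.015, 0], [-0.305, 1, -0.015, 0], [-0.305, 1, -0.015, 0]],
])

```text
clock: 44.5
tool_pos: [0.3676, 0.3532, 0.2206]
orientation: [-180.0, -0.0, 171.8]
force: [-0.0, 0.1, -5.7]
opening: 0.0298
gripper_force: 30.0
```

```bash
python3 - <<'E'
from fit import *
np.set_printoptions(precision=4,suppress=True)
o=ctrl.get_obs();print(o["clock"],o["tool_pos"],o["orientation"],o["force"],o["moment"])
for n in("side","top"):
    cv2.imwrite(f"pics/{n}9.png",ctrl.snapshot(n)[:,:,::-1])
    for th in("grip","bar","hook_tip","hook_seat","jar_a"):
        print(th,n,[(np.round(d["pixel"],1).tolist(),round(d["conf"],2)) for d in ctrl.spot_point(th,n)])
t=o["tool_pos"];b=t-[0,0,.1195];print("grip exp",proj("side",b+[0,0,.128]),"bar",proj("side",b+[0,0,.108]))
a=np.radians(-8.2)
w=lambda x,z:[.4965+x*np.cos(a),.335+x*np.sin(a),z]
print("tip/seat exp",[(proj(n,w(-.03,.196)),proj(n,w(0,.19))) for n in("side","top")])
E
```

```text
44.5 [0.3676 0.3532 0.2206] [-179.985    -0.0035  171.7605] [-0.024   0.0592 -5.7467] [-0.067  -0.0454 -0.0029]
grip side [([150.4, 244.1], 0.75), ([165.6, 237.1], 0.69), ([289.6, 306.2], 0.2)]
bar side [([167.1, 238.3], 0.71), ([152.6, 243.2], 0.65), ([192.1, 263.1], 0.16)]
hook_tip side [([171.2, 270.2], 0.65)]
hook_seat side [([174.8, 279.3], 0.88), ([172.1, 270.7], 0.61)]
jar_a side [([435.8, 263.0], 0.72), ([193.9, 262.7], 0.68), ([191.3, 225.1], 0.64)]
grip top [([309.8, 119.7], 0.88)]
bar top [([318.5, 178.1], 0.67), ([292.5, 198.3], 0.59)]
hook_tip top [([280.2, 185.1], 0.55), ([319.9, 188.5], 0.42)]
hook_seat top [([267.3, 188.9], 0.83)]
jar_a top [([303.0, 494.5], 0.91), ([180.1, 385.8], 0.72), ([339.0, 182.6], 0.66), ([293.7, 197.6], 0.58)]
grip exp (np.float64(162.08455843034588), np.float64(238.35393159465912)) bar (np.float64(166.85558165094432), np.float64(239.0181365138156))
tip/seat exp [((np.float64(170.8647619459615), np.float64(269.2951931863743)), (np.float64(172.57231420063033), np.float64(278.36552836135456))), ((np.float64(279.0026188201651), np.float64(187.92869493623618)), (np.float64(267.3276944879927), np.float64(190.7865465561529)))]
```

Request:
send_rows([
  [[0.04, -0.006, 0, 0], [0.12, -0.017, 0, 0], [0.2, -0.029, 0, 0], [0.28, -0.04, 0, 0], [0.36, -0.052, 0, 0], [0.43, -0.062, 0, 0], [0.49, -0.07, 0, 0], [0.55, -0.078, 0, 0], [0.6, -0.086, 0, 0], [0.635, -0.091, 0, 0], [0.643, -0.092, 0, 0], [0.643, -0.092, 0, 0]],
])

```text
clock: 46.6
tool_pos: [0.4959, 0.3354, 0.2205]
orientation: [-180.0, -0.0, 171.8]
force: [-0.0, 0.1, -5.4]
opening: 0.0298
gripper_force: 30.0
```

```bash
python3 - <<'E'
from fit import *
np.set_printoptions(precision=4,suppress=True)
o=ctrl.get_obs();print(o["clock"],o["tool_pos"],o["orientation"],o["force"],o["moment"])
for n in("side","top"):
    cv2.imwrite(f"pics/{n}10.png",ctrl.snapshot(n)[:,:,::-1])
    for th in("grip","bar","basket","jar_a"):
        print(th,n,[(np.round(d["pixel"],1).tolist(),round(d["conf"],2)) for d in ctrl.spot_point(th,n)])
t=o["tool_pos"];b=t-[0,0,.1195];print("grip exp",proj("side",b+[0,0,.128]),"bar",proj("side",b+[0,0,.108]))
E
```

```text
46.6 [0.4959 0.3354 0.2205] [-179.9983   -0.0094  171.7914] [-0.0147  0.0808 -5.4224] [-0.0129 -0.0144  0.0177]
grip side [([166.8, 276.0], 0.97), ([150.9, 245.4], 0.97)]
bar side [([167.8, 277.0], 0.98), ([155.8, 246.8], 0.71)]
basket side [([182.7, 251.6], 0.68), ([192.6, 279.0], 0.65)]
jar_a side [([437.1, 264.4], 0.78), ([193.0, 263.4], 0.64)]
grip top [([312.2, 117.6], 0.96)]
bar top [([308.4, 120.6], 0.75)]
basket top [([306.8, 138.3], 0.57)]
jar_a top [([290.9, 191.7], 0.88), ([300.6, 492.3], 0.84), ([245.8, 204.7], 0.79)]
grip exp (np.float64(163.24555516598394), np.float64(277.500642516269)) bar (np.float64(168.0240883114101), np.float64(277.8527642294832))
```

No contact on the way in, and the bar is over the seat. Lowering about 18 mm until the hook takes the weight.

Request:
send_rows([
  [[0, 0, -0.02, 0], [0, 0, -0.04, 0], [0, 0, -0.055, 0], [0, 0, -0.07, 0], [0, 0, -0.08, 0], [0, 0, -0.087, 0], [0, 0, -0.093, 0], [0, 0, -0.093, 0], [0, 0, -0.093, 0]],
])

```text
clock: 48.22
tool_pos: [0.4961, 0.3355, 0.2021]
orientation: [180.0, 0.0, 171.8]
force: [1.0, 0.4, -6.1]
opening: 0.0297
gripper_force: 30.0
```

Request:
send_rows([
  [[0, 0, -0.004, 0], [0, 0, -0.004, 0], [0, 0, -0.004, 0]],
])

```text
clock: 48.6
tool_pos: [0.496, 0.3354, 0.2012]
orientation: [-180.0, -0.0, 171.8]
force: [-0.1, 0.3, -5.7]
opening: 0.0295
gripper_force: 30.0
```

Request:
send_rows([
  [[0, 0, -0.003, 0], [0, 0, -0.003, 0], [0, 0, -0.003, 0]],
])

```text
clock: 48.98
tool_pos: [0.4961, 0.3355, 0.2007]
orientation: [180.0, 0.0, 171.8]
force: [0.4, 0.2, -3.5]
opening: 0.0292
gripper_force: 30.0
```

Request:
send_rows([
  [[0, 0, -0.003, 0], [0, 0, -0.004, 0], [0, 0, -0.004, 0], [0, 0, -0.004, 0]],
])

```text
clock: 49.48
tool_pos: [0.4962, 0.3355, 0.2003]
orientation: [180.0, 0.0, 171.8]
force: [-2.6, -0.6, 3.9]
opening: 0.0299
gripper_force: 30.0
```

Request:
send_rows([
  [[0, 0, 0, 0], [0, 0, 0.003, 0], [0, 0, 0.005, 0], [0, 0, 0.005, 0], [0, 0, 0.005, 0], [0, 0, 0.005, 0], [0, 0, 0.005, 0], [0, 0, 0.005, 0]],
], jaw=1)

```text
clock: 50.48
tool_pos: [0.496, 0.3355, 0.2007]
orientation: [180.0, -0.0, 171.8]
force: [0.7, 0.4, -0.6]
opening: 0.0877
gripper_force: 0.0
```

Request:
send_rows([
  [[0, 0, 0.05, 0], [0, 0, 0.1, 0], [0, 0, 0.2, 0], [0, 0, 0.35, 0], [0, 0, 0.5, 0], [0, 0, 0.65, 0], [0, 0, 0.7, 0], [0, 0, 0.7, 0], [0, 0, 0.7, 0], [0, 0, 0.7, 0], [0, 0, 0.7, 0], [0, 0, 0.7, 0]],
])

```text
clock: 51.98
tool_pos: [0.496, 0.3354, 0.3405]
orientation: [-180.0, -0.0, 171.8]
force: [0.0, 0.2, -0.1]
opening: 0.0877
gripper_force: 0.0
```

```bash
python3 - <<'E'
from fit import *
np.set_printoptions(precision=4,suppress=True)
o=ctrl.get_obs();print(o["clock"],o["tool_pos"],o["force"],o["opening"])
for k in(0,1):
    ctrl.snapshot("side")
    for th in("grip","bar","basket","jar_a"):
        print(th,[(np.round(d["pixel"],1).tolist(),round(d["conf"],2)) for d in ctrl.spot_point(th,"side")])
b=np.array([.4963,.335,.082]);print("exp grip, bar, basket",[np.round(proj("side",b+[0,0,z]),1) for z in(.128,.108,0)])
a=np.radians(-8.2);print("exp jars",[np.round(proj("side",b+[x*np.cos(a),x*np.sin(a),.004]),1) for x in(-.065,.065)])
E
```

```text
51.975 [0.496  0.3354 0.3405] [ 0.0144  0.1539 -0.1285] 0.08769729474381042
grip [([172.8, 274.5], 0.86), ([148.2, 247.2], 0.64)]
bar [([156.5, 244.8], 0.85), ([172.6, 279.5], 0.78)]
basket [([195.5, 279.3], 0.71), ([183.8, 252.1], 0.61)]
jar_a [([197.6, 298.8], 0.75), ([435.3, 263.7], 0.69), ([194.1, 262.0], 0.52)]
grip [([153.5, 246.0], 0.94), ([173.4, 275.6], 0.68), ([290.9, 243.6], 0.42)]
bar [([172.8, 281.5], 0.87), ([158.1, 246.3], 0.79)]
basket [([181.0, 252.3], 0.74), ([199.4, 279.8], 0.59)]
jar_a [([195.0, 262.8], 0.73), ([435.2, 264.9], 0.62), ([198.8, 298.9], 0.59), ([244.4, 364.4], 0.25)]
exp grip, bar, basket [array([167.9, 278. ]), array([172.6, 278.3]), array([196.7, 280.1])]
exp jars [array([195.2, 261.4]), array([196.6, 298.7])]
```

Request:
send_rows([
  [[0, 0, 0, 0], [0, 0, 0, 0], [0, 0, 0, 0], [0, 0, 0, 0], [0, 0, 0, 0], [0, 0, 0, 0], [0, 0, 0, 0], [0, 0, 0, 0]],
])

```text
clock: 53.48
tool_pos: [0.496, 0.3354, 0.3408]
orientation: [-180.0, -0.0, 171.8]
force: [0.5, -0.5, -0.2]
opening: 0.0877
gripper_force: 0.0
```

```bash
python3 -c "
from plant import ctrl
print(ctrl.get_obs()['clock'],ctrl.close_job())"
```

```text
the job is handed in; nothing more can be done
53.475 None
```

I handed the job in at 53.5 s: the last readings have the basket hanging on its hook with a jar in each end compartment. No verdict came back. My fingertips caught the grip after the first jar, dragging the basket about 27 mm on the mat to the dipper's tip, but the dipper showed no measurable shift.

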